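# Tip a cylinder pot upright and seat it in the vee stop

## Robot

A 6-joint arm with a two-finger parallel gripper is mounted at the origin on a cart in front of the work surface, level with it; the furniture and walls round the work are solid. World frame = base frame: x ahead of the robot, y to its left, z up, the work surface at z = 0. Lengths are in m, angles in rad, forces in N, time in s.
With the tool pointing down it reaches from about 0.35 to 0.85 m from the base axis. Payload 8.1 kg.
Tool frame: the origin (TCP) lies between the finger pads; the fingertips stand 11 mm ahead of it and the grasp point (between the pads) lies 8 mm behind it (robot.tips_ahead is the distance from the TCP to the fingertips, in m); z points along the fingers, y is the line along which they close (so a half turn about z gives the same grasp; the last joint's range is limited). The gripper opens to 93 mm and grips with 3 to 60 N. Pads are 15 mm wide; open, the fingers measure 128 mm over their backs; the gripper's body (75 mm by 188 mm) begins 65 mm behind the grasp point.
Start: joints at [1.143, 0.13, 1.488, -0, 1.523, -0.085], TCP at [0.202, 0.565, 0.23] pointing down, gripper open.
Joint ranges: [-2.96, 2.96], [-0.89, 2.26], [0.02, 2.5], [-1.34, 4.48], [0, 2.73], [-2.66, 2.66]. Speed limits (rad/s): [2.39, 2.39, 2.79, 3.14, 3.14, 3.14].

## Interface

Orientations are given as a rotation vector (axis times angle).
In Python, from plant import robot gives the robot as it stands. The module is installed in compiled form; this text tells all that it offers.
- The arm moves only by the tool move_arm, never from a script. Its argument "deltas" is one flat list of numbers, 7 for each row, row after row: the shift along the tool's x, y, z in m, then the turn, a rotation vector about the tool's x, y, z in rad, then the opening, from 0 (shut) to 1 (fully open). A call has 1 to 12 rows; each row is the pose to reach, as a shift and turn from the pose commanded when the call began, along the tool's axes at that moment; what a row does not reach only later rows make up. A row lasts 1/8 s, in which the tool goes at most 62.5 mm and 10.7 degrees, less where a joint would pass 70% of its speed; a pose out of reach is approached as far as the arm can. A call with a gripper value outside its range is refused whole. The fingers move at their own pace and stop on an object; "squeeze" is the grip in N (left out, the last holds). Time passes only in rows, so rows that repeat a pose let the fingers close. It gives the time, the measured TCP pose, the force, the opening and the grip force at its end, in the units of the state.
- robot.read_state(): the state, without advancing time (a new reading comes with each control period).
- robot.read_camera(name): name is "side" or "top" or "wrist"; returns (picture, depth): 400x640x3 uint8, red, green, blue; 400x640 float32, m along the optical axis (not along the pixel's ray), 0 where there is no reading.
- robot.camera_model(name): a dict with "K" (3x3 intrinsics, pixels), "R" (3x3) and "t" (3): a world point X has camera coordinates R X + t; the wrist camera has in their place "tool_from_camera" (4x4, takes a point from camera to tool coordinates, whose origin is the TCP and whose axes are the flange's). Camera axes: x right, y down, z forward; pixel columns grow to the right and rows downward; lengths in m; the calibration is good to about 2 mm. A picture is of the moment at which its call begins: read the wrist's pose just before it. camera_model takes no time and is no camera call.
- robot.close_job(): hands the job in; it is judged then, once.
Trained networks look in the newest picture that a camera, given by its name, has taken for a name from the list of things; names that differ only in an ending like _2 or _b are one class to them, and where a whole thing is asked for, a point or a joint stands for the part that bears it (a point fixed in the world has none). Each returns a list of dicts, best first, with "confidence" (0 to 1); they miss things now and then, are a little off and sometimes report something else, mostly with a low value. They report only what shows in the picture. A call takes as long as a camera call. They do not tell look-alikes from the thing itself.
- robot.recognise(camera, label): "uv" ([column, row] in pixels, amid what is visible of it).
The state is a dict: "t": time; "q": joint angles; "dq": joint speeds; "joint_torque": joint torques, N m; "tool_pos": TCP position; "orientation": TCP orientation; "force": force on the tool from outside, world axes, zero at the start; "wrist_torque": the same for the moment, N m; "opening": finger opening in m; "gripper_force": force on a finger pad.
Only numpy, scipy, OpenCV 4.12 (cv2) and the standard library are available. Lean on these libraries where they do the work, as an engineer would, in place of code of your own. Each camera call takes 0.05 s, during which the arm holds its last target. There are 200 camera calls.

## Task

The heavy cylinder pot is lying on the bench. Tip it up to stand on its closed end, pivoting on that end's edge without ever lifting the pot off the bench and easing it down so that it does not slam, then slide it upright into the mouth of the vee stop until it rests against both faces of the vee. Leave it standing there and leave the other parts on the bench where they are.

Things in the scene. Friction and masses are not known exactly. Their poses are not given: they have to be found in the camera images.
- cylinder_pot: Grey aluminium pot, 0.56 to 0.91 kg: round tube 88 mm across, 150 mm long, one end open, the other closed. Too wide to grip across. It lies on its side, closed end toward +y (robot's left) within 0.3 rad. Origin: centre of the closed end's outer face (44 mm above the bench lying, 0 standing). Its x axis runs along the tube from the closed end to the mouth: up when it stands properly.
- pot_mouth (a point): Centre of the pot's open mouth, on its axis, 150 mm from the origin. Wall 8 mm, bore 72 mm wide and 140 mm deep. The rim can be hooked or straddled here. Tipped about the closed end's lower edge, the pot passes its balance at about 53 degrees and then falls onto its closed end at 3 rad/s or more unless held back; over 2.4 rad/s is a slam.
- vee_stop: Fixed steel vee stop: two upright walls 55 mm high, 22 mm thick, inner faces 78 mm long, meeting at 90 degrees. Origin: on the bench, where the standing pot's axis is when the pot touches both faces. Its x axis points level from the open side of the vee to its apex (roughly world +y): the way to push the pot in; the faces stand 45 degrees either side of x.
- vee_apex (a point): Inner corner of the vee at bench level, 62 mm from the stop's origin along its x. A low foot plate with two bolts lies round and beyond it. On its way here the standing pot slides when pushed below about 55 mm height and may topple when pushed higher.
- bevel_gear: Bystander, loose: bevel gear lying teeth up, 56 mm across, 26 mm high; origin at the centre of its underside.
- spider_block: Bystander, loose: round drilled steel block 54 mm across, 36 mm high; origin at the centre of its underside.
- oil_seal: Bystander, loose: flat ring-shaped oil seal 67 mm across, 16 mm high; origin at the centre of its underside.
- cross_shaft: Bystander, loose: lying shaft 105 mm long (its y axis), 21 mm thick; origin at the middle of its underside.
There are look-alikes about, which are no part of the job. What is meant by the cylinder_pot is not yellow, and is the larger of those in its own colour.

How it is judged:
On the way:
1. the pot stands upright on its closed end, clear of the seat in the vee (angle between cylinder_pot's own x axis and vertical below 0.06 rad and height (world z) of cylinder_pot below 0.006 m and horizontal distance between cylinder_pot and vee_stop above 0.02 m), for 0.2 s.
At the end, for the whole second after the job is handed in: The pot stands still on its closed end (axis within 0.05 rad of vertical, bottom within 5 mm of the bench) with its axis within 4 mm of where it touches both faces of the vee (angle between cylinder_pot's own x axis and vertical below 0.05 rad and height (world z) of cylinder_pot below 0.005 m and horizontal distance between cylinder_pot and vee_stop below 0.004 m and linear speed of cylinder_pot below 0.02 m/s).
It fails at once if the pot is lifted off the bench (closed end's centre above 60 mm) (height (world z) of cylinder_pot above 0.06 m).
It fails at once if the pot slams down or tumbles (turns faster than 2.4 rad/s) (angular speed of cylinder_pot above 2.4 rad/s).
It fails at once if the bevel gear, drilled block, oil seal or cross shaft is moved more than 30 mm (distance of any of bevel_gear, spider_block, oil_seal, cross_shaft from where it was at the start of the episode above 0.03 m).
It also fails if it takes over 72 s, if anything falls off the work surface, if the arm or the gripper's body presses on something with over 40 N, if the wrist force passes 120 N, or if a joint passes its speed limit or range.

## Working session

There is one attempt and no reset: what is moved stays moved. The work goes in short steps, Python scripts to look and compute and a tool call to move; the robot and the scene stay as the last step left them, time stands still between calls to the robot, and variables do not carry over. Pictures are saved under pics/ and viewed, at most 10 in all, crops included, and the job is handed in when it is done.

Besides the shell and the picture viewer there is one more tool, called after "Request:" by a JSON object that holds its "method" and its "body". move_arm: Moves the arm, as the interface text tells. Its arguments: {"type":"object","properties":{"deltas":{"type":"array","items":{"type":"number"}},"squeeze":{"type":"number"}},"required":["deltas"]}

```bash
mkdir -p pics
cat > h.py <<'E'
import numpy as np, cv2
from plant import robot
from scipy.spatial.transform import Rotation as Ro
def cloud(name):
    pose=robot.read_state()
    im,d=robot.read_camera(name); m=robot.camera_model(name); K=np.array(m['K'])
    v,u=np.mgrid[:400,:640]; P=np.stack([(u-K[0,2])/K[0,0]*d,(v-K[1,2])/K[1,1]*d,d],-1)
    if name=='wrist':
        T=np.array(m['tool_from_camera']); P=P@T[:3,:3].T+T[:3,3]
        R=Ro.from_rotvec(pose['orientation']).as_matrix(); W=P@R.T+np.array(pose['tool_pos'])
    else: W=(P-np.array(m['t']))@np.array(m['R'])
    W[d==0]=np.nan
    return im,W
E
python3 - <<'E'
from h import *
ims=[]
for c in ('top','side'):
    im,W=cloud(c); np.save(c+'.npy',W)
    cv2.imwrite(f'pics/{c}1.png',im[:,:,::-1])
    for l in ('cylinder_pot','pot_mouth','vee_stop','vee_apex','bevel_gear','spider_block','oil_seal','cross_shaft'):
        for r in robot.recognise(c,l)[:3]:
            u,v=map(int,np.round(r['uv'])); print(c,l,(u,v),round(r['confidence'],2),W[v,u].round(3))
s=robot.read_state();print(s['t'],s['tool_pos'],s['orientation'],s['opening'])
E
```

```text
top cylinder_pot (418, 149) 0.96 [ 0.734 -0.231  0.066]
top cylinder_pot (386, 201) 0.76 [ 0.586 -0.135  0.085]
top cylinder_pot (176, 172) 0.67 [0.674 0.444 0.086]
top pot_mouth (174, 173) 0.89 [0.671 0.451 0.083]
top pot_mouth (388, 204) 0.75 [ 0.577 -0.14   0.094]
top pot_mouth (419, 148) 0.6 [ 0.737 -0.234  0.061]
top vee_stop (239, 200) 0.63 [0.596 0.275 0.056]
top vee_stop (352, 268) 0.18 [ 0.401 -0.042  0.005]
top vee_apex (387, 200) 0.68 [ 0.588 -0.138  0.089]
top vee_apex (240, 198) 0.59 [0.602 0.272 0.057]
top spider_block (340, 151) 0.8 [ 0.736 -0.012  0.041]
top spider_block (348, 270) 0.2 [ 0.396 -0.03   0.024]
top oil_seal (457, 252) 0.69 [ 0.444 -0.344  0.008]
top oil_seal (240, 198) 0.33 [0.602 0.272 0.057]
top cross_shaft (266, 268) 0.84 [0.404 0.203 0.021]
top cross_shaft (389, 204) 0.65 [ 0.577 -0.143  0.091]
side cylinder_pot (359, 236) 0.75 [ 0.555 -0.181  0.086]
side cylinder_pot (294, 140) 0.72 [0.652 0.43  0.061]
side cylinder_pot (434, 246) 0.57 [ 0.71  -0.258  0.06 ]
side pot_mouth (435, 247) 0.87 [ 0.712 -0.259  0.057]
side pot_mouth (358, 237) 0.73 [ 0.552 -0.182  0.085]
side vee_stop (297, 170) 0.73 [0.589 0.255 0.036]
side vee_apex (298, 169) 0.56 [0.595 0.26  0.036]
side bevel_gear (273, 244) 0.7 [ 0.393 -0.057  0.028]
side spider_block (380, 206) 0.86 [ 0.723 -0.026  0.027]
side oil_seal (342, 327) 0.83 [ 0.438 -0.322  0.001]
side cross_shaft (240, 198) 0.56 [0.382 0.196 0.018]
0.9 [0.20164848 0.56511318 0.22965034] [-5.35815742e-01 -3.09553968e+00 -3.25899307e-05] 0.09334836833570047
```

View pics/top1.png

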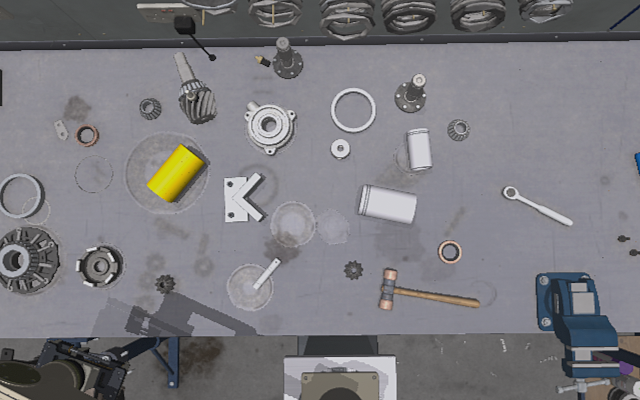

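View pics/side1.png

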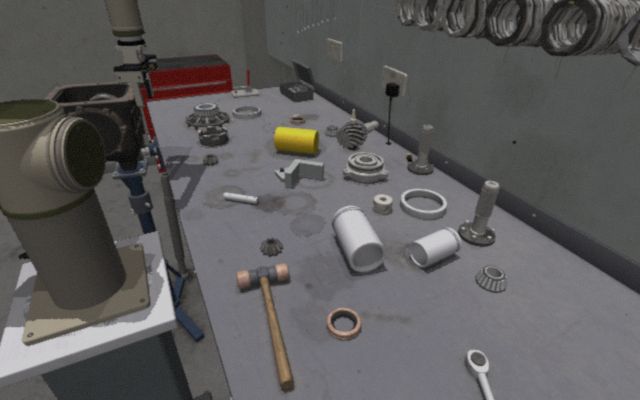

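Run:
```python
from h import *
from scipy.optimize import least_squares
for c in ('top','side'):
    W=np.load(c+'.npy').reshape(-1,3); W=W[~np.isnan(W).any(1)]
    p=W[(abs(W[:,0]-.58)<.09)&(abs(W[:,1]+.13)<.14)&(W[:,2]>.03)&(W[:,2]<.12)]
    f=lambda q:np.hypot((p[:,0]-q[0])*np.cos(q[1])-(p[:,1]+.13)*np.sin(q[1]),p[:,2]-.044-q[2])-.044
    r=least_squares(f,[.58,0,0],loss='soft_l1',f_scale=.003)
    q=r.x; a=np.array([np.sin(q[1]),np.cos(q[1])]); s=(p[:,:2]-[q[0],-.13])@a
    s=s[abs(f(q))<.006]
    e=np.percentile(s,[.5,2,50,98,99.5]); print(c,len(p),'x@y-.13',q,'ends',[(np.array([q[0],-.13])+a*t).round(3) for t in e])
    v=W[(abs(W[:,0]-.59)<.13)&(abs(W[:,1]-.26)<.12)&(W[:,2]>.048)&(W[:,2]<.062)]
    print('vee top',len(v)); 
    if len(v)>5:
        g=np.unique((v[:,:2]/.004).round(),axis=0)*.004
        np.save('v'+c,v); print(cv2.minAreaRect((v[:,:2]*1000).astype(np.float32)))
```

```text
top 1701 x@y-.13 [0.58437822 0.20522701 0.00088908] ends [array([ 0.567, -0.212]), array([ 0.568, -0.21 ]), array([ 0.582, -0.139]), array([ 0.597, -0.069]), array([ 0.598, -0.067])]
vee top 490
((606.9760131835938, 228.27438354492188), (101.37555694580078, 98.94371032714844), 47.506683349609375)
side 1730 x@y-.13 [5.81361253e-01 2.14719550e-01 1.35597740e-04] ends [array([ 0.563, -0.212]), array([ 0.564, -0.212]), array([ 0.576, -0.153]), array([ 0.595, -0.069]), array([ 0.595, -0.067])]
vee top 250
((605.6398315429688, 228.34384155273438), (103.76563262939453, 100.38549041748047), 48.02273941040039)
```

The top view shows the larger grey pot at about (387,204). Its closed, grooved end is on the left, toward +y. The vee is at (245,198) with its mouth facing the pot; the smaller grey look-alike is at (418,149) and the yellow one at (176,172). The side view agrees. I'll pinch the top rim wall with the tool pitched along the pot axis, then pivot.

```bash
cat >> h.py <<'E'
def tool(beta,yaw):  # tool z along (yaw dir), pitched beta below level; y in the vertical plane, up
    d=np.array([np.cos(yaw),np.sin(yaw),0]); Z=np.array([0,0,1.])
    z=d*np.cos(beta)-Z*np.sin(beta); y=d*np.sin(beta)+Z*np.cos(beta)
    return np.column_stack([np.cross(y,z),y,z])
def delta(p,R,p0=None,R0=None):
    s=robot.read_state()
    if R0 is None: p0=np.array(s['tool_pos']);R0=Ro.from_rotvec(s['orientation']).as_matrix()
    return np.r_[R0.T@(np.array(p)-p0),Ro.from_matrix(R0.T@R).as_rotvec()]
YAW=np.pi/2-.21
D=np.array([np.cos(YAW),np.sin(YAW),0])
E
python3 - <<'E'
from h import *
from scipy.optimize import minimize
print(np.array(robot.camera_model('wrist')['tool_from_camera']).round(3))
M=np.array([.566,-.212,.084])
print(delta(M-D*.09+[0,0,.1],tool(np.radians(50),YAW)).round(3))
# vee: template fit to wall-top points
for n in ('vtop.npy','vside.npy'):
    v=np.load(n)[:,:2]
    def c(q):
        u=np.array([np.cos(q[2]),np.sin(q[2])]);w=np.array([-u[1],u[0]])
        a=v-q[:2]; A=(a@(u+w))/2**.5;B=(a@(u-w))/2**.5   # along the faces' normals; inner faces at .044
        s=lambda x,l,h:np.maximum(np.maximum(l-x,x-h),0)
        d1=np.hypot(s(A,.044,.066),s(B,-.034,.066)); d2=np.hypot(s(B,.044,.066),s(A,-.034,.066))
        # inside tightness: pull to wall middles
        m=np.minimum(abs(A-.055)+10*s(B,-.034,.066),abs(B-.055)+10*s(A,-.034,.066))
        return np.mean(np.minimum(np.minimum(d1,d2),.006)*20+np.minimum(m,.03))*1e3
    r=minimize(c,[.6075,.2057,1.61],method='Nelder-Mead');print(n,r.x,r.fun)
E
```

```text
[[ 0.001 -0.961 -0.276  0.077]
 [ 1.     0.001 -0.     0.   ]
 [ 0.001 -0.276  0.961 -0.154]
 [ 0.     0.     0.     1.   ]]
[-0.616 -0.699  0.046 -0.697  0.046 -0.127]
vtop.npy [0.607618   0.20479244 1.60943987] 5.699162832527061
vside.npy [0.6057022  0.20421669 1.62335801] 7.7140894624441625
```

Request:
{"method": "move_arm", "body": {"deltas": [-0.616,-0.699,0.046,-0.697,0.046,-0.127,0.4,-0.616,-0.699,0.046,-0.697,0.046,-0.127,0.4,-0.616,-0.699,0.046,-0.697,0.046,-0.127,0.4,-0.616,-0.699,0.046,-0.697,0.046,-0.127,0.4,-0.616,-0.699,0.046,-0.697,0.046,-0.127,0.4,-0.616,-0.699,0.046,-0.697,0.046,-0.127,0.4,-0.616,-0.699,0.046,-0.697,0.046,-0.127,0.4,-0.616,-0.699,0.046,-0.697,0.046,-0.127,0.4,-0.616,-0.699,0.046,-0.697,0.046,-0.127,0.4,-0.616,-0.699,0.046,-0.697,0.046,-0.127,0.4,-0.616,-0.699,0.046,-0.697,0.046,-0.127,0.4,-0.616,-0.699,0.046,-0.697,0.046,-0.127,0.4]}}

```text
t: 2.4
tool_pos: [0.4378, -0.0231, 0.1993]
orientation: [0.304, 2.869, 1.044]
force: [1.7, 0.2, 0.9]
opening: 0.0373
gripper_force: 0.0
```

Run:
```python
from h import *
s=robot.read_state();print(s['t'],s['tool_pos'],np.round(s['q'],2))
M=np.array([.566,-.212,.084])
print(delta(M-D*.09+[0,0,.1],tool(np.radians(50),YAW)).round(3))
```

```text
2.4 [ 0.43782711 -0.02310916  0.19932172] [-0.69 -0.16  1.99  0.61  1.66 -2.1 ]
[-0.165 -0.2   -0.147 -0.     0.002 -0.   ]
```

Request:
{"method": "move_arm", "body": {"deltas": [-0.165,-0.2,-0.147,0,0.002,0,0.3,-0.165,-0.2,-0.147,0,0.002,0,0.3,-0.165,-0.2,-0.147,0,0.002,0,0.3,-0.165,-0.2,-0.147,0,0.002,0,0.3,-0.165,-0.2,-0.147,0,0.002,0,0.3,-0.165,-0.2,-0.147,0,0.002,0,0.3]}}

```text
t: 3.15
tool_pos: [0.5468, -0.2998, 0.1808]
orientation: [0.307, 2.872, 1.047]
force: [0.1, 0.3, -0.6]
opening: 0.0276
gripper_force: 0.0
```

Run:
```python
from h import *
s=robot.read_state();print(s['t'],s['tool_pos'],np.round(s['q'],2))
M=np.array([.566,-.212,.084])
print(delta(M-D*.06,tool(np.radians(25),YAW)).round(3))
im,W=cloud('wrist'); cv2.imwrite('pics/w1.png',im[:,:,::-1]); np.save('w1.npy',W)
```

```text
3.15 [ 0.5468084  -0.29981234  0.18075474] [-0.89  0.56  1.21  0.54  1.82 -2.23]
[-0.001 -0.039  0.093 -0.435 -0.001 -0.004]
```

View pics/w1.png

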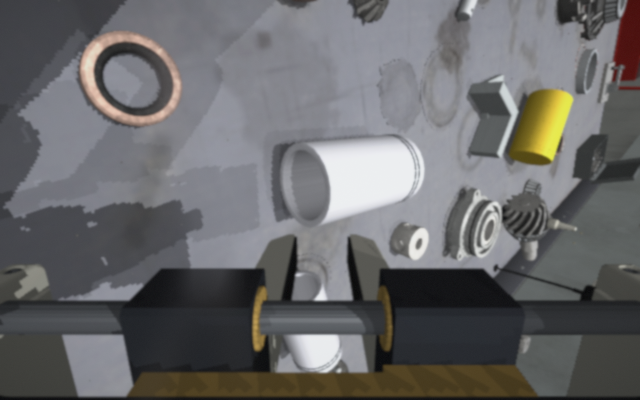

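The wrist view shows the open mouth at about (310,182) and the closed end at (415,165), with the vee beyond. I'll refine the axis from this cloud.

Run:
```python
from h import *
from scipy.optimize import least_squares
W=np.load('w1.npy').reshape(-1,3); W=W[~np.isnan(W).any(1)]
p=W[(abs(W[:,0]-.58)<.075)&(abs(W[:,1]+.13)<.11)&(W[:,2]>.03)&(W[:,2]<.12)]
f=lambda q:np.hypot((p[:,0]-q[0])*np.cos(q[1])-(p[:,1]+.13)*np.sin(q[1]),p[:,2]-.044-q[2])-.044
r=least_squares(f,[.582,.2,0],loss='soft_l1',f_scale=.002);q=r.x
a=np.array([np.sin(q[1]),np.cos(q[1])]); s=(p[:,:2]-[q[0],-.13])@a
s=s[abs(f(q))<.006]
print(len(p),q,[(np.array([q[0],-.13])+a*t).round(3) for t in np.percentile(s,[.5,2,98,99.5])])
```

```text
7822 [ 0.58157472  0.20762701 -0.00187043] [array([ 0.564, -0.213]), array([ 0.564, -0.212]), array([ 0.594, -0.072]), array([ 0.595, -0.068])]
```

Request:
{"method": "move_arm", "body": {"deltas": [0,-0.039,0.093,-0.435,0,0,0.28,0,-0.039,0.093,-0.435,0,0,0.28,0,-0.039,0.093,-0.435,0,0,0.28,0,-0.039,0.093,-0.435,0,0,0.28,0,-0.039,0.093,-0.435,0,0,0.28,0,-0.039,0.093,-0.435,0,0,0.28]}}

```text
t: 3.95
tool_pos: [0.554, -0.2688, 0.0902]
orientation: [0.264, 2.549, 1.612]
force: [-0.7, 0.4, 1.1]
opening: 0.0259
gripper_force: 0.0
```

Run:
```python
from h import *
s=robot.read_state();print(s['t'],s['tool_pos'],np.round(s['q'],2))
M=np.array([.566,-.212,.084])
print(delta(M+D*.01,tool(np.radians(25),YAW)).round(4))
```

```text
3.95 [ 0.55398411 -0.26877161  0.09019099] [-0.95  0.91  1.11  0.8   1.94 -2.35]
[-0.      0.0235  0.0641 -0.0063 -0.0002  0.0036]
```

Request:
{"method": "move_arm", "body": {"deltas": [0,0,0,0,0,0,0.28,0.001,0.007,0.016,0,0,0,0.28,0.001,0.014,0.031,0,0,0,0.28,0.001,0.021,0.046,0,0,0,0.28,0.001,0.0296,0.063,0,0,0,0.28,0.001,0.0296,0.063,0,0,0,0.28]}}

```text
t: 4.7
tool_pos: [0.5663, -0.1983, 0.0872]
orientation: [0.267, 2.549, 1.62]
force: [-0.4, 0.8, -4.2]
opening: 0.0261
gripper_force: 1.5
```

Run:
```python
from h import *
s=robot.read_state();print(s['t'],s['tool_pos'],np.round(s['q'],2),s['force'])
M=np.array([.565,-.212,.084])
print(delta(M+D*.01,tool(np.radians(25),YAW)).round(4))
im,W=cloud('wrist'); cv2.imwrite('pics/w2.png',im[:,:,::-1]); np.save('w2.npy',W)
im,W=cloud('side'); cv2.imwrite('pics/s2.png',cv2.resize(im[130:330,220:500,::-1],None,fx=2.5,fy=2.5))
```

```text
4.7 [ 0.56632798 -0.19834973  0.08720385] [-0.88  0.82  1.27  0.83  1.86 -2.35] [-0.42169597  0.82711479 -4.15126045]
[-0.0015 -0.0044 -0.0019 -0.0021 -0.0029 -0.0006]
```

View pics/w2.png

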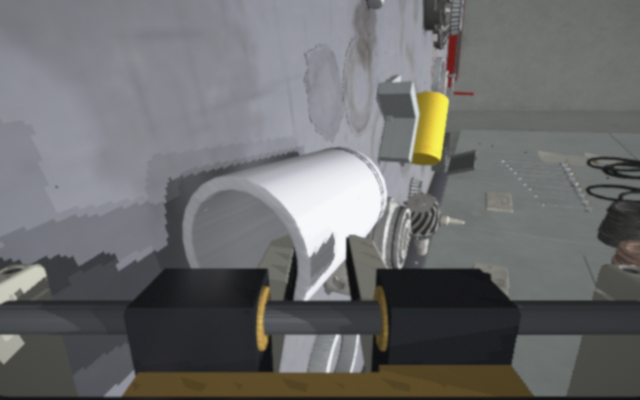

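View pics/s2.png

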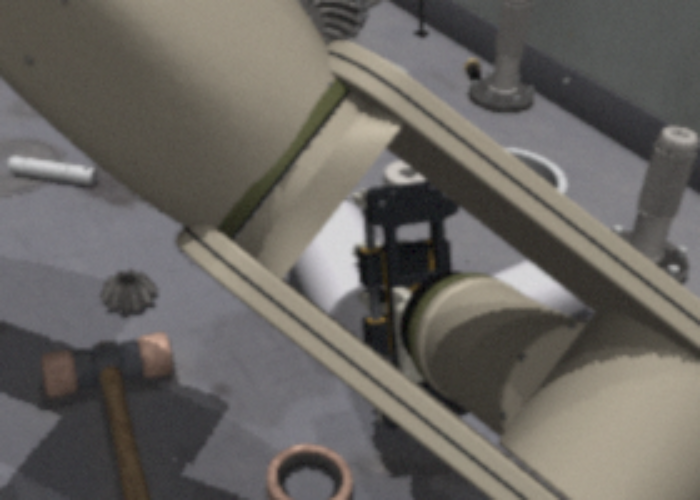

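The wall sits between the fingers and the −4 N force shows the inner finger already carries the rim. I'll lift along the pivot arc to about 25° and then pinch.

Request:
{"method": "move_arm", "body": {"deltas": [0,0.011,0.002,0,0,0,0.28,0,0.0224,0.004,0,0,0,0.28,0,0.033,0.007,0,0,0,0.28,0,0.044,0.011,0,0,0,0.26,0,0.056,0.016,0,0,0,0.24,0,0.069,0.0223,0,0,0,0.2,0,0.069,0.0223,0,0,0,0.18,0,0.069,0.0223,0,0,0,0.16], "squeeze": 10}}

```text
t: 5.8
tool_pos: [0.5764, -0.151, 0.1398]
orientation: [0.269, 2.548, 1.621]
force: [-0.2, 1.2, -4.6]
opening: 0.0152
gripper_force: 1.8
```

Run:
```python
from h import *
s=robot.read_state();print(s['t'],s['tool_pos'],np.round(s['q'],2),s['force'],s['wrist_torque'])
im,W=cloud('wrist'); cv2.imwrite('pics/w3.png',im[:,:,::-1]); np.save('w3.npy',W)
```

```text
5.8 [ 0.57640195 -0.15096125  0.13976173] [-0.83  0.68  1.37  0.87  1.84 -2.29] [-0.2230202   1.15242898 -4.60079868] [-1.12122556  0.23226918  0.00989845]
```

View pics/w3.png

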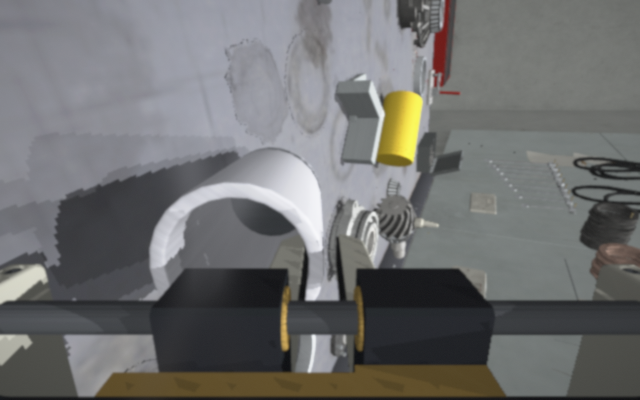

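The pot's mouth is raised and its wall at about (325,250) now runs nearly parallel to the pads. I'll pinch it.

Request:
{"method": "move_arm", "body": {"deltas": [0,0,0,0,0,0,0.13,0,0,0,0,0,0,0.1,0,0,0,0,0,0,0.07,0,0,0,0,0,0,0.04,0,0,0,0,0,0,0.04], "squeeze": 30}}

```text
t: 6.48
tool_pos: [0.5766, -0.1514, 0.14]
orientation: [0.269, 2.547, 1.62]
force: [-0.1, 0.3, -7.8]
opening: 0.0082
gripper_force: 29.9
```

Run:
```python
from h import *
from scipy.optimize import least_squares
s=robot.read_state();print(s['t'],s['tool_pos'],s['force'],s['wrist_torque'])
im,W=cloud('wrist'); np.save('w4.npy',W)
# pot in tool frame: fit axis tilt by cylinder fit in world (pivot plane)
p=W.reshape(-1,3); p=p[~np.isnan(p).any(1)]
R=Ro.from_rotvec(s['orientation']).as_matrix(); t=(p-s['tool_pos'])@R
t=t[(t[:,2]>-.0)&(t[:,2]<.13)&(abs(t[:,0])<.06)&(t[:,1]>-.1)&(t[:,1]<.012)&(p[:,2]>.02)]
def f(q):
    a=np.array([q[2],q[3],1]);a/=np.linalg.norm(a); o=np.array([q[0],q[1],0])
    return np.linalg.norm(np.cross(t-o,a),axis=1)
def g(q):
    r=f(q); return np.where(abs(r-.044)<abs(r-.036),r-.044,r-.036)
b=min((least_squares(g,[0,-.04,0,k],loss='soft_l1',f_scale=.002) for k in(-.1,0,.1)),key=lambda r:r.cost)
print(len(t),b.x.round(4),b.cost,np.median(abs(b.fun)))
a=np.array([b.x[2],b.x[3],1]);a/=np.linalg.norm(a); w=R@a;print('axis world',w.round(3),'elev deg',np.degrees(np.arcsin(-w[2])))
```

```text
6.475 [ 0.57655723 -0.15144318  0.13998359] [-0.07325226  0.26726342 -7.83146913] [-1.95565212  0.45353427  0.05120287]
10484 [-0.0028 -0.0405  0.1268 -0.0264] 0.0256302990719403 0.0016344306460316302
axis world [ 0.061  0.894 -0.444] elev deg 26.379356233011393
```

```bash
cat > arc.py <<'E'
from h import *
import sys
def arc(s,c0,c1,psi1,n,side=.084):
    st=robot.read_state();R=Ro.from_rotvec(st['orientation']).as_matrix();p=np.array(st['tool_pos'])
    z=R[:,2];psi=np.arcsin(-z[2]);d=np.r_[z[:2],0]/np.hypot(*z[:2]);yaw=np.arctan2(d[1],d[0])
    print('pitch',np.degrees(psi),'yaw',yaw,'x tilt',R[2,0])
    off=lambda a,c:d*-(s*np.cos(a)-side*np.sin(a))+np.array([0,0,s*np.sin(a)+side*np.cos(a)+c])
    P=p-off(psi,c0); P[2]=0; print('pivot',P)
    for k in range(1,n+1):
        a=psi+(np.radians(psi1)-psi)*k/n; c=c0+(c1-c0)*k/n
        print(delta(P+off(a,c),tool(a,yaw)).round(4).tolist())
E
python3 - <<'E'
from arc import *
arc(.138,.0055,.001,50,9)
E
```

```text
pitch 25.105130384936462 yaw 1.3621920383654635 x tilt 0.0015182160707760406
pivot [ 0.59508182 -0.06403767  0.        ]
[0.0, 0.0062, 0.0044, 0.0483, -0.0, -0.0017]
[0.0, 0.0121, 0.0091, 0.0966, -0.0001, -0.0017]
[0.0, 0.0177, 0.0142, 0.1448, -0.0001, -0.0017]
[0.0, 0.0232, 0.0195, 0.1931, -0.0002, -0.0017]
[0.0, 0.0283, 0.0251, 0.2414, -0.0002, -0.0017]
[0.0001, 0.0333, 0.031, 0.2897, -0.0002, -0.0017]
[0.0001, 0.0379, 0.0371, 0.3379, -0.0003, -0.0017]
[0.0001, 0.0422, 0.0435, 0.3862, -0.0003, -0.0017]
[0.0001, 0.0463, 0.0501, 0.4345, -0.0004, -0.0017]
```

Request:
{"method": "move_arm", "body": {"deltas": [0,0.0062,0.0044,0.048,0,0,0.04,0,0.0121,0.0091,0.097,0,0,0.04,0,0.0177,0.0142,0.145,0,0,0.04,0,0.0232,0.0195,0.193,0,0,0.04,0,0.0283,0.0251,0.241,0,0,0.04,0,0.0333,0.031,0.29,0,0,0.04,0,0.0379,0.0371,0.338,0,0,0.04,0,0.0422,0.0435,0.386,0,0,0.04,0,0.0463,0.0501,0.4345,0,0,0.04,0,0.0463,0.0501,0.4345,0,0,0.04], "squeeze": 40}}

```text
t: 7.78
tool_pos: [0.591, -0.0866, 0.1628]
orientation: [0.298, 2.871, 1.044]
force: [0.2, -1.5, 6.3]
opening: 0.0074
gripper_force: 39.8
```

Run:
```python
from arc import *
s=robot.read_state();print(s['t'],s['tool_pos'],s['force'],s['wrist_torque'],np.round(s['q'],2))
arc(.138,.001,.001,90,12)
```

```text
7.775 [ 0.59097625 -0.08660498  0.16279393] [ 0.18228133 -1.54718128  6.2516184 ] [ 0.06877238 -0.14254331 -0.08443569] [-0.61  0.32  1.55  0.63  1.58 -2.07]
pitch 50.01477612785592 yaw 1.3617078775369136 x tilt -0.0015152517479097988
pivot [ 0.59602343 -0.0628188   0.        ]
[-0.0, 0.0065, 0.0067, 0.0582, 0.0001, 0.0024]
[-0.0, 0.0141, 0.0123, 0.1163, 0.0001, 0.0024]
[-0.0001, 0.0213, 0.0183, 0.1745, 0.0002, 0.0024]
[-0.0001, 0.0282, 0.0247, 0.2326, 0.0003, 0.0023]
[-0.0001, 0.0347, 0.0315, 0.2908, 0.0003, 0.0023]
[-0.0001, 0.0408, 0.0386, 0.3489, 0.0004, 0.0023]
[-0.0001, 0.0464, 0.0461, 0.4071, 0.0005, 0.0023]
[-0.0001, 0.0516, 0.0539, 0.4652, 0.0005, 0.0023]
[-0.0001, 0.0564, 0.0621, 0.5234, 0.0006, 0.0023]
[-0.0001, 0.0607, 0.0704, 0.5816, 0.0007, 0.0023]
[-0.0002, 0.0644, 0.079, 0.6397, 0.0008, 0.0023]
[-0.0002, 0.0677, 0.0878, 0.6979, 0.0008, 0.0023]
```

Run:
```python
from arc import *
arc(.142,.0,.003,88,12)
```

```text
pitch 50.01477612785592 yaw 1.3617078775369136 x tilt -0.0015152517479097988
pivot [ 0.59655695 -0.06030442  0.        ]
[-0.0, 0.0079, 0.0047, 0.0552, 0.0001, 0.0024]
[-0.0, 0.0155, 0.0098, 0.1105, 0.0001, 0.0024]
[-0.0001, 0.0227, 0.0152, 0.1657, 0.0002, 0.0024]
[-0.0001, 0.0297, 0.0211, 0.221, 0.0003, 0.0023]
[-0.0001, 0.0363, 0.0273, 0.2762, 0.0003, 0.0023]
[-0.0001, 0.0426, 0.0339, 0.3315, 0.0004, 0.0023]
[-0.0001, 0.0485, 0.0408, 0.3867, 0.0005, 0.0023]
[-0.0001, 0.0539, 0.0481, 0.442, 0.0005, 0.0023]
[-0.0001, 0.059, 0.0555, 0.4972, 0.0006, 0.0023]
[-0.0002, 0.0636, 0.0633, 0.5525, 0.0007, 0.0023]
[-0.0002, 0.0678, 0.0713, 0.6077, 0.0007, 0.0023]
[-0.0002, 0.0715, 0.0795, 0.663, 0.0008, 0.0023]
```

Request:
{"method": "move_arm", "body": {"deltas": [0,0.0079,0.0047,0.055,0,0,0.04,0,0.0155,0.0098,0.11,0,0.001,0.04,0,0.0227,0.0152,0.166,0,0.001,0.04,0,0.0297,0.0211,0.221,0,0.002,0.04,0,0.0363,0.0273,0.276,0,0.002,0.04,0,0.0426,0.0339,0.331,0,0.002,0.04,0,0.0485,0.0408,0.387,0,0.002,0.04,0,0.0539,0.0481,0.442,0,0.002,0.04,0,0.059,0.0555,0.497,0,0.002,0.04,0,0.0636,0.0633,0.5525,0,0.002,0.04,0,0.0678,0.0713,0.6077,0,0.002,0.04,0,0.0715,0.0795,0.663,0,0.002,0.04]}}

```text
t: 9.28
tool_pos: [0.6121, 0.0163, 0.1452]
orientation: [0.331, 3.123, 0.055]
force: [2.4, -0.0, -3.1]
opening: 0.0076
gripper_force: 39.9
```

Run:
```python
from arc import *
s=robot.read_state();print(s['t'],s['tool_pos'],s['force'],s['wrist_torque'],np.round(s['q'],2))
R=Ro.from_rotvec(s['orientation']).as_matrix();print(R.round(3))
im,W=cloud('side'); cv2.imwrite('pics/s5.png',cv2.resize(im[100:300,220:500,::-1],None,fx=2.5,fy=2.5))
```

```text
9.275 [0.61206935 0.01633516 0.14520376] [ 2.43188216 -0.04856703 -3.07305108] [-0.19545956 -0.65832286  0.11360948] [-0.08  0.21  1.55  0.04  1.37 -1.44]
[[-0.978  0.209  0.004]
 [ 0.209  0.977  0.035]
 [ 0.003  0.035 -0.999]]
```

View pics/s5.png

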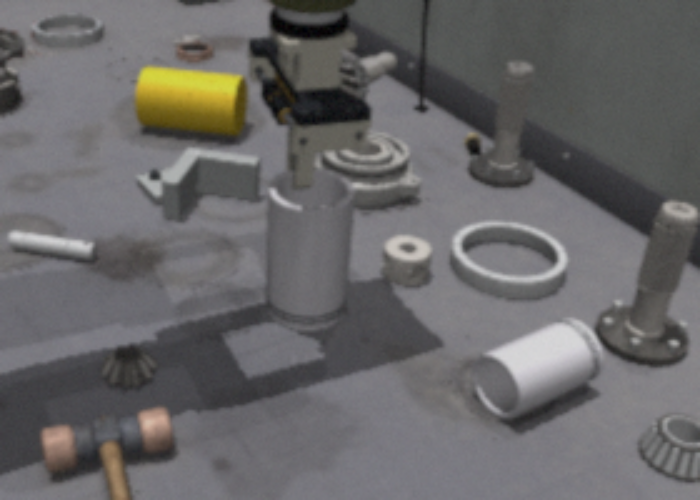

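Request:
{"method": "move_arm", "body": {"deltas": [0,0.002,0.001,0.012,0,0,0.04,0,0.004,0.002,0.024,0,0,0.04,0,0.005,0.003,0.035,0,0,0.04,0,0.005,0.0035,0.035,0,0,0.04], "squeeze": 20}}

```text
t: 9.82
tool_pos: [0.6135, 0.0203, 0.1433]
orientation: [-0.331, -3.123, -0.0]
force: [0.9, -1.7, 4.3]
opening: 0.0082
gripper_force: 19.9
```

```bash
cat > up.py <<'E'
from h import *
from scipy.optimize import least_squares
def fit(cams=('side','top'),near=None,r=.075):
    """standing cylinder: centre at z=.075 and lean from outer wall points"""
    for c in cams:
        im,W=cloud(c); p=W.reshape(-1,3);p=p[~np.isnan(p).any(1)]
        p=p[(np.hypot(*(p[:,:2]-near).T)<r)&(p[:,2]>.02 if near[1]<.12 else p[:,2]>.065)&(p[:,2]<.125)]
        f=lambda q:np.hypot(p[:,0]-q[0]-q[2]*(p[:,2]-.0),p[:,1]-q[1]-q[3]*(p[:,2]-.0))-.044
        b=least_squares(f,[*near,0,0],loss='soft_l1',f_scale=.0015);print(c,len(p),'base xy',b.x[:2].round(4),'lean',b.x[2:].round(3),np.median(abs(b.fun)).round(4))
E
python3 - <<'E'
from up import *
s=robot.read_state();print(s['t'],s['tool_pos'],s['force'],s['wrist_torque'])
R=Ro.from_rotvec(s['orientation']).as_matrix();print(R.round(3))
fit(near=np.array([.605,-.025]))
E
```

```text
9.825 [0.61345656 0.02029503 0.1433006 ] [ 0.89465506 -1.69809672  4.34841656] [-0.36403082  0.12758288  0.15002627]
[[-0.978  0.21  -0.001]
 [ 0.21   0.978  0.   ]
 [ 0.001  0.    -1.   ]]
side 1195 base xy [ 0.6071 -0.0166] lean [-0.007 -0.008] 0.0008
top 98 base xy [0.625  0.0136] lean [-0.184 -0.36 ] 0.0037
```

Request:
{"method": "move_arm", "body": {"deltas": [0,0,0,0,0,0,0.04,0,0,0,0,0,0,0.12,0,0,-0.001,0,0,0,0.2,0,0,-0.001,0,0,0,0.2,0,0,-0.001,0,0,0,0.2]}}

```text
t: 10.55
tool_pos: [0.613, 0.021, 0.1435]
orientation: [-0.33, -3.122, -0.001]
force: [0.6, 0.1, 1.0]
opening: 0.0188
gripper_force: 0.0
```

Run:
```python
from up import *
s=robot.read_state();print(s['t'],s['tool_pos'],s['force'],s['opening'])
fit(('side',),near=np.array([.607,-.017]))
```

```text
10.55 [0.61302379 0.02096349 0.14349686] [0.56164204 0.09247013 0.96432172] 0.018823794192416008
side 1197 base xy [ 0.607  -0.0166] lean [-0.006 -0.01 ] 0.0008
```

Request:
{"method": "move_arm", "body": {"deltas": [0,0,0,0,0,0,0.13,0,0,0,0,0,0,0.08,0,0,0,0,0,0,0.04,0,0,0,0,0,0,0.04], "squeeze": 30}}

```text
t: 11.1
tool_pos: [0.6131, 0.0205, 0.1437]
orientation: [-0.331, -3.122, -0.001]
force: [-0.3, -1.9, 0.2]
opening: 0.0079
gripper_force: 30.0
```

Run:
```python
from up import *
s=robot.read_state();print(s['t'],s['tool_pos'],s['force'],s['opening'])
fit(('side',),near=np.array([.607,-.017]))
```

```text
11.1 [0.61312154 0.02052815 0.1436824 ] [-0.34771318 -1.88026549  0.15363721] 0.007869569672184579
side 1188 base xy [ 0.6066 -0.0165] lean [-0.005 -0.007] 0.0008
```

Pot stands free and upright. I'll drag it toward the vee in the grip, stopping about 10 mm short.

Request:
{"method": "move_arm", "body": {"deltas": [0.003,0.015,0,0,0,0,0.04,0.008,0.035,0,0,0,0,0.04,0.012,0.056,0,0,0,0,0.04,0.017,0.077,0,0,0,0,0.04,0.021,0.098,0,0,0,0,0.04,0.026,0.119,0,0,0,0,0.04,0.03,0.14,0,0,0,0,0.04,0.035,0.161,0,0,0,0,0.04,0.04,0.182,0,0,0,0,0.04,0.044,0.198,0,0,0,0,0.04,0.045,0.207,0,0,0,0,0.04,0.045,0.207,0,0,0,0,0.04]}}

```text
t: 12.65
tool_pos: [0.6124, 0.2342, 0.1439]
orientation: [-0.329, -3.122, -0.004]
force: [-0.1, 2.3, -0.9]
opening: 0.0077
gripper_force: 30.0
```

Run:
```python
from up import *
s=robot.read_state();print(s['t'],s['tool_pos'],s['force'],s['wrist_torque'],s['opening'])
fit(('side',),near=np.array([.606,.194]))
```

```text
12.65 [0.6123993  0.2342032  0.14394516] [-0.09436342  2.32548933 -0.8651626 ] [0.50688602 0.16493808 0.04720034] 0.00765871616168533
side 534 base xy [0.6065 0.1987] lean [-0.009 -0.02 ] 0.001
```

Request:
{"method": "move_arm", "body": {"deltas": [0,0.001,0,0,0,0,0.04,0.001,0.002,0,0,0,0,0.04,0.001,0.003,0,0,0,0,0.04,0.001,0.004,0,0,0,0,0.04,0.001,0.005,0,0,0,0,0.04,0.0015,0.006,0,0,0,0,0.04]}}

```text
t: 13.45
tool_pos: [0.6123, 0.2386, 0.1437]
orientation: [-0.331, -3.122, -0.001]
force: [-0.2, -2.4, -3.5]
opening: 0.0079
gripper_force: 30.0
```

Request:
{"method": "move_arm", "body": {"deltas": [0,0.001,0,0,0,0,0.04,0.001,0.002,0,0,0,0,0.04,0.001,0.003,0,0,0,0,0.04,0.001,0.004,0,0,0,0,0.04]}}

```text
t: 13.95
tool_pos: [0.612, 0.2431, 0.1438]
orientation: [-0.33, -3.122, -0.001]
force: [-0.5, -2.8, -6.2]
opening: 0.0076
gripper_force: 30.0
```

Run:
```python
from up import *
s=robot.read_state();print(s['t'],s['tool_pos'],s['force'],s['wrist_torque'],s['opening'])
fit(('side',),near=np.array([.606,.203]))
```

```text
13.95 [0.61196402 0.24309634 0.1437648 ] [-0.50448739 -2.83689313 -6.16339083] [-0.41807697  0.03873559  0.0203717 ] 0.007598424344789965
side 525 base xy [0.6054 0.2056] lean [-0.001  0.001] 0.001
```

Request:
{"method": "move_arm", "body": {"deltas": [0,0.001,0.001,0,0,0,0.04,0,0.002,0.001,0,0,0,0.04,0,0.002,0.001,0,0,0,0.04]}}

```text
t: 14.38
tool_pos: [0.6128, 0.2449, 0.1437]
orientation: [-0.331, -3.123, -0.001]
force: [-2.6, -4.7, 4.2]
opening: 0.0078
gripper_force: 30.1
```

Request:
{"method": "move_arm", "body": {"deltas": [0,0.001,0,0,0,0,0.04,0.001,0.002,0,0,0,0,0.04,0.001,0.002,0,0,0,0,0.04]}}

```text
t: 14.75
tool_pos: [0.6126, 0.2467, 0.1437]
orientation: [-0.331, -3.124, -0.0]
force: [-1.4, -5.3, 3.0]
opening: 0.0076
gripper_force: 30.2
```

Request:
{"method": "move_arm", "body": {"deltas": [0,0.001,0,0,0,0,0.04,0.001,0.002,0,0,0,0,0.04,0.001,0.002,0,0,0,0,0.04]}}

```text
t: 15.12
tool_pos: [0.6125, 0.2483, 0.1437]
orientation: [0.331, 3.124, -0.001]
force: [-0.5, -7.5, 2.4]
opening: 0.0076
gripper_force: 30.3
```

Run:
```python
from up import *
s=robot.read_state();print(s['t'],s['tool_pos'],s['force'],s['wrist_torque'],s['opening'])
fit(('side',),near=np.array([.606,.206]))
im,W=cloud('side'); cv2.imwrite('pics/s6.png',cv2.resize(im[100:220,220:400,::-1],None,fx=4,fy=4,interpolation=cv2.INTER_CUBIC))
```

```text
15.125 [0.61245056 0.24827442 0.14369072] [-0.53299218 -7.52170834  2.39337908] [-1.73657482  0.09263856  0.13602017] 0.007625963561059017
side 518 base xy [0.6074 0.2057] lean [-0.012  0.036] 0.001
```

View pics/s6.png

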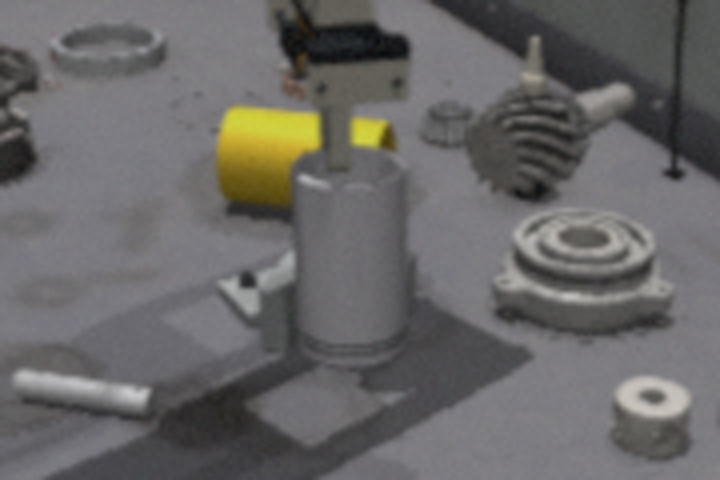

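The base has stopped in the vee at y≈0.2057 while the top began to lean. I'll back the top off 4 mm and release.

Request:
{"method": "move_arm", "body": {"deltas": [0,-0.002,0,0,0,0,0.04,0,-0.004,0,0,0,0,0.04,0,-0.004,0,0,0,0,0.08,0,-0.004,0,0,0,0,0.12,0,-0.004,0,0,0,0,0.2,0,-0.004,0,0,0,0,0.2,0,-0.004,0,0,0,0,0.2], "squeeze": 5}}

```text
t: 16.1
tool_pos: [0.6102, 0.2456, 0.1425]
orientation: [-0.33, -3.121, -0.001]
force: [0.1, 0.5, -0.0]
opening: 0.0184
gripper_force: 0.0
```

Run:
```python
from up import *
s=robot.read_state();print(s['t'],s['tool_pos'],s['force'],s['opening'])
fit(('side','side'),near=np.array([.606,.206]))
```

```text
16.1 [0.61023216 0.24563248 0.14251545] [ 0.10151643  0.54748862 -0.00098052] 0.018402955889083243
side 531 base xy [0.6077 0.2066] lean [-0.017 -0.005] 0.0008
side 534 base xy [0.6072 0.2071] lean [-0.011 -0.012] 0.001
```

Request:
{"method": "move_arm", "body": {"deltas": [0,0,-0.01,0,0,0,0.2,0,0,-0.03,0,0,0,0.2,0,0,-0.07,0,0,0,0.2,0,0,-0.12,0,0,0,0.2,0,0,-0.12,0,0,0,0.2]}}

```text
t: 16.82
tool_pos: [0.6137, 0.2462, 0.2716]
orientation: [0.33, 3.115, 0.009]
force: [-0.6, 0.7, 0.5]
opening: 0.0186
gripper_force: 0.0
```

```bash
cat >> h.py <<'E'
def ptool(beta,yaw):  # pushing: tool x up, y level
    R=tool(beta,yaw); return np.column_stack([R[:,1],-R[:,0],R[:,2]])
E
python3 - <<'E'
from up import *
s=robot.read_state();print(s['t'],s['tool_pos'],np.round(s['q'],2))
fit(('side',),near=np.array([.606,.206]))
print(delta([.609,.04,.26],ptool(np.radians(42),1.6)).round(3))
E
```

```text
16.825 [0.61370483 0.24617529 0.27160204] [ 0.3   0.27  1.25  0.    1.61 -1.06]
side 534 base xy [0.6071 0.207 ] lean [-0.009 -0.011] 0.0009
[-0.039 -0.202  0.008 -0.549  0.709  1.25 ]
```

Request:
{"method": "move_arm", "body": {"deltas": [-0.039,-0.202,0.008,0,0,0,0,-0.039,-0.202,0.008,0,0,0,0,-0.039,-0.202,0.008,0,0,0,0,-0.039,-0.202,0.008,-0.549,0.709,1.25,0,-0.039,-0.202,0.008,-0.549,0.709,1.25,0,-0.039,-0.202,0.008,-0.549,0.709,1.25,0,-0.039,-0.202,0.008,-0.549,0.709,1.25,0,-0.039,-0.202,0.008,-0.549,0.709,1.25,0,-0.039,-0.202,0.008,-0.549,0.709,1.25,0,-0.039,-0.202,0.008,-0.549,0.709,1.25,0,-0.039,-0.202,0.008,-0.549,0.709,1.25,0,-0.039,-0.202,0.008,-0.549,0.709,1.25,0]}}

```text
t: 18.38
tool_pos: [0.6056, 0.0388, 0.253]
orientation: [-1.7, -1.737, -0.745]
force: [-0.7, -0.0, -0.4]
opening: 0.0002
gripper_force: 0.0
```

Run:
```python
from up import *
s=robot.read_state();print(s['t'],s['tool_pos'],np.round(s['q'],2),s['opening'])
print(delta([.609,.04,.26],ptool(np.radians(42),1.6)).round(3))
R0=ptool(np.radians(42),1.6)
print(R0.T@np.array([0,.05,-.22]), R0.T@np.array([0,.092,-.223]))
im,W=cloud('wrist'); cv2.imwrite('pics/w7.png',im[:,:,::-1]); np.save('w7.npy',W)
```

```text
18.375 [0.60560015 0.03877488 0.25303484] [-0.44  0.35  1.42  0.74  1.78 -0.46] 0.0001883377176705101
[ 0.006  0.003 -0.004 -0.006 -0.    -0.01 ]
[-0.1300496   0.00145998  0.18435013] [-0.10418753  0.00268636  0.2175563 ]
```

View pics/w7.png

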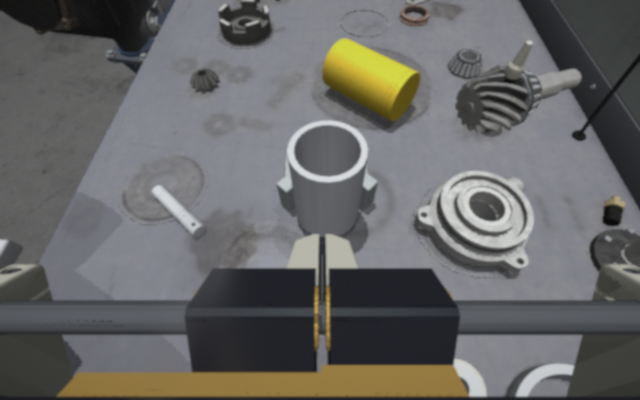

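The wrist view shows the pot upright in the vee at about (327,180), with a wall end visible on each side. I'll do a gentle low push to confirm the seating.

Request:
{"method": "move_arm", "body": {"deltas": [-0.03,0,0.046,0,0,0,0,-0.065,0,0.092,0,0,0,0,-0.098,0,0.138,0,0,0,0,-0.13,0.001,0.184,0,0,0,0,-0.13,0.001,0.184,0,0,0,0,-0.119,0.002,0.199,0,0,0,0,-0.107,0.002,0.213,0,0,0,0,-0.107,0.002,0.213,0,0,0,0]}}

```text
t: 19.42
tool_pos: [0.6053, 0.1273, 0.0347]
orientation: [-1.696, -1.748, -0.748]
force: [-0.1, 0.5, 0.2]
opening: 0.0003
gripper_force: 0.0
```

Request:
{"method": "move_arm", "body": {"deltas": [0.003,0,0.004,0,0,0,0,0.007,0,0.008,0,0,0,0,0.01,0,0.011,0,0,0,0,0.0107,0,0.0118,0,0,0,0,0.0114,0,0.0126,0,0,0,0,0.012,0,0.0133,0,0,0,0,0.012,0,0.0133,0,0,0,0]}}

```text
t: 20.3
tool_pos: [0.604, 0.1437, 0.0325]
orientation: [-1.699, -1.743, -0.746]
force: [-0.5, 1.2, 1.1]
opening: 0.0001
gripper_force: 0.0
```

Request:
{"method": "move_arm", "body": {"deltas": [0.0007,0,0.0007,0,0,0,0,0.0013,0,0.0015,0,0,0,0,0.002,0,0.0022,0,0,0,0,0.002,0,0.0022,0,0,0,0]}}

```text
t: 20.8
tool_pos: [0.604, 0.1465, 0.0325]
orientation: [-1.699, -1.743, -0.746]
force: [-0.0, -1.4, 0.4]
opening: 0.0003
gripper_force: 1.0
```

Request:
{"method": "move_arm", "body": {"deltas": [0.0007,0,0.0007,0,0,0,0,0.0013,0,0.0015,0,0,0,0,0.002,0,0.0022,0,0,0,0,0.002,0,0.0022,0,0,0,0]}}

```text
t: 21.3
tool_pos: [0.6048, 0.1482, 0.0326]
orientation: [-1.701, -1.745, -0.747]
force: [1.9, -9.5, -0.1]
opening: 0.0007
gripper_force: 4.2
```

Request:
{"method": "move_arm", "body": {"deltas": [0.0007,0,0.0007,0,0,0,0,0.0013,0,0.0015,0,0,0,0,0.0013,0,0.0015,0,0,0,0]}}

```text
t: 21.68
tool_pos: [0.6051, 0.1487, 0.0326]
orientation: [-1.703, -1.746, -0.747]
force: [-0.8, -16.8, 2.0]
opening: 0.0006
gripper_force: 8.5
```

The force climbs to 17 N with almost no motion, so the pot is firmly seated. I'll back off and check.

Request:
{"method": "move_arm", "body": {"deltas": [-0.003,0,-0.003,0,0,0,0,-0.013,0,-0.015,0,0,0,0,-0.04,0,-0.044,0,0,0,0,-0.04,0,-0.044,0,0,0,0,-0.04,0,-0.044,0,0,0,0]}}

```text
t: 22.3
tool_pos: [0.6054, 0.0922, 0.0323]
orientation: [-1.699, -1.742, -0.747]
force: [-0.2, 0.3, -0.9]
opening: 0.0002
gripper_force: 0.0
```

Run:
```python
from up import *
s=robot.read_state();print(s['t'],s['tool_pos'],s['force'])
fit(('side','top'),near=np.array([.606,.206]))
print(robot.close_job())
```

```text
22.3 [0.60538113 0.09216244 0.03226413] [-0.23298225  0.33904096 -0.94737615]
side 483 base xy [0.6081 0.2071] lean [-0.017  0.001] 0.0009
top 221 base xy [0.6112 0.1946] lean [-0.086  0.058] 0.0035
the job is handed in; nothing more can be done
None
```

The pot was tipped up and slid into the vee, and a 17 N low push moved it under 1 mm, so I take it as seated on both faces. It was left standing with the arm backed off and the other parts untouched. I handed the job in at 22 s; no verdict came back. While pinching the rim I probably raised its closed end a few mm off the bench, well under the 60 mm limit but not strictly "never lifted".

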